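# Stack the empty slide tray on the loaded one in the slide cutter

### The arm

A 7-joint arm with a two-finger parallel gripper is mounted at the origin on the work surface. World frame = base frame: x ahead of the robot, y to its left, z up, the work surface at z = 0. Lengths are in m, angles in rad, forces in N, time in s.
With the tool pointing down it reaches from about 0.4 to 0.85 m from the base axis. Payload 10.4 kg.
Tool frame: the origin (TCP) lies at the very end of the fingers, on their centre line; the grasp point (between the pads) lies 19 mm behind it (manip.grip_depth is the distance from the TCP to the grasp point, in m); z points along the fingers, x is the direction in which the jaws open and shut, and the axes are right-handed (so a half turn about z gives the same grasp; the last joint's range is limited). The gripper opens to 85 mm and grips with 20 to 120 N. Pads are 22 mm wide; open, the fingers measure 114 mm over their backs; the gripper's body (76 mm by 85 mm) begins 54 mm behind the grasp point. The pads swing forward as they close: fully open they stand 13 mm farther back than shut.
Start: joints at [-1.128, 0.332, -0.065, 1.46, 0.022, 1.35, -0.088], TCP at [0.281, 0.558, 0.231] pointing down, gripper open.
Joint ranges: [-2.6, 2.6], [-0.5, 2.12], [-1.47, 1.34], [0.16, 2.42], [-1.27, 4.41], [0.06, 2.06], [-2.6, 2.6]. Speed limits (rad/s): [2.22, 2.22, 2.79, 2.79, 3.14, 3.14, 3.14].

### API

Orientations are given as a unit quaternion [x, y, z, w].
In Python, from workcell import manip, cams gives the robot as it stands. The module is installed in compiled form; this text tells all that it offers.
- The arm moves only by the tool move_arm, never from a script. Its arguments are lists of equal length, an entry for each row: "claw": the opening, from 0 (shut) to 1 (fully open); "dp": the shift along the tool's x, y, z as a fraction of full scale, a list of three; "turn": the turn, a rotation vector about the tool's x, y, z as a fraction of full scale, a list of three. A call has 1 to 8 rows; each row shifts and turns the commanded pose from where the row before left it, along the tool's axes as they then stand; what a row does not reach is not made up. Full scale, the value 1, is 200 mm for a shift and 45 degrees for a turn. A row lasts 1/12 s, in which the tool goes at most 41.7 mm and 7.16 degrees, less where a joint would pass 70% of its speed; a pose out of reach is approached as far as the arm can. A call with a number of a shift or a turn outside -1 to 1 is refused whole. A call with a gripper value outside its range is refused whole. The fingers move at their own pace and stop on an object; "grip_force" is the grip in N (left out, the last holds). Time passes only in rows, so rows that do not move let the fingers close. It gives the time, the measured TCP pose, the force and the opening at its end, in the units of the state.
- manip.get_obs(): the state, without advancing time (a new reading comes with each control period).
- cams.camera(name): name is "scene" or "top"; returns the picture (400x640x3 uint8, red, green, blue); there is no depth.
- cams.camera_info(name): a dict with "fx", "fy", "cx", "cy" (pixels), "pose" (4x4, takes a point from camera to world coordinates). Camera axes: x right, y down, z forward; pixel columns grow to the right and rows downward; lengths in m; the calibration is good to about 2 mm. A picture is of the moment at which its call begins. camera_info takes no time and is no camera call.
- manip.hand_in(): hands the job in, once; it reports no verdict.
The state is a dict: "clock": time; "joint_pos": joint angles; "joint_velocities": joint speeds; "tau": joint torques, N m; "position": TCP position; "ee_rot": TCP orientation; "ft_force": force on the tool from outside, world axes, zero at the start; "torque": the same for the moment, N m; "grip_width": opening from 0.0 (shut) to 1.0 (fully open).
Only numpy, scipy, OpenCV 4.12 (cv2) and the standard library are available. Lean on these libraries where they do the work, as an engineer would, in place of code of your own. Each camera call takes 0.05 s, during which the arm holds its last target.

### The job

The tray on the slide cutter's sliding guide is full of mounted slides, so stack the empty tray from the bench on top of it instead of nesting it inside: lift it, turn it end for end so that the two white ends are at opposite ends, set it gently on the lower tray's rims and slide it lightly lengthwise until its four feet drop fully into the shallow notches. Feel your way: never bear on the lower tray or the cutter with more than 25 N, do not drag the lightly locked guide off its setting (3 mm at most), never let the empty tray down into the slides, and leave everything else where it is. Let go with the tray sitting level, all four feet home.

Things in the scene. Friction and masses are not known exactly. Their poses are not given: they have to be found in the camera images.
- tray_mid (a point): Centre, 28 mm above the underside, of the empty loose tray on the bench: charcoal plastic stack-nest tray, 0.13 to 0.27 kg, 182 mm long (its y), 56 mm high (z up), 68 mm wide (x) over its rim, a vertical band from 42 to 56 mm above the underside, 3 mm thick, to be gripped across the width at mid length, where it is unbroken for 11 mm either way. Below it the walls slope inward.
- tray_white (a point): Middle of the rim of the empty tray's one white end: 89.5 mm from the tray's middle along its +y, 49 mm above its underside. The other end is charcoal. Axes as the tray's.
- tray_foot (a point): Underside of one of the empty tray's four feet, at x = +32, y = +60 mm from its middle, 6 mm above its underside. The feet are 12 mm long (y), stick out of the long walls to x = 36 mm, and stand at y = +60 and y = -20 mm on both sides. The tray's bottom, 56 mm wide, 132 mm long, reaches 6 mm below them.
- tray_notch (a point): Floor of one of the four shallow notches in the empty tray's long rims, at x = +32.5, y = +20 mm, 51 mm above its underside. All these trays have them at y = +20 and -60 mm on both sides: 14 mm long, 5 mm deep; the feet of a tray turned end for end stand in them (stacked). At y = +60 and -20 mm are deep slots, 18 by 32 mm, that let the feet of a tray put on the same way round sink in (nested).
- cutter: Grey metal slide cutter, fixed on the bench. Origin on the bench under the middle of its tray bed (104 mm in x, 250 mm in y, z up). On its +x side stand the hinged backstop with the chrome cam lock (64 mm high, 52 to 75 mm from the origin) and the cutting head (86 mm high, 77 to 173 mm).
- carriage (a joint): Sliding guide of the cutter: a steel carriage on the bed, carrying the loaded lower tray; m along the cutter's +y, 0 in the middle of the bed. The cam lock nips it: it holds still under lengthwise pushes up to about 7 N and creeps if pushed or dragged harder. It must stay within 3 mm of its setting.
- carriage_rim (a point): Above the carriage's middle, in the plane of the lower tray's rims, 70 mm above the bench; axes as the cutter's. The lower tray (like the empty one, white end to +y, full of slides) is centred here in x but stands fast anywhere up to 10 mm either way in y: not measured, to be seen or felt. Stacked home, tray_mid is 17 mm above this plane; feet on the rims, 22 mm; side play in x about 3 mm.
- mount1: Pale green slide mount lying on the bench, 50 x 50 x 3 mm, origin under its centre. Leave alone.
- mount2: Second such pale green slide mount. Leave alone.
- mount3: Third such pale green slide mount. Leave alone.
- cassette: Black plastic film cassette standing on the bench, 27 mm across, 48 mm high, origin under its centre. Leave alone.
- loupe: Black loupe standing on the bench, 52 mm across, 52 mm high, origin under its centre. Leave alone.
- film_can: Black film can with grey lid, 34 mm across, 52 mm high, origin under its centre. Leave alone.
- dust_brush: Dust brush lying on the bench along its x axis, its bristles at +x. Leave alone.
Not all that is in view belongs to the job. Leave any pink or purple look-alike of the part that bears tray_mid alone.

How it is judged:
By the outcome, as a careful person would: the job done as asked, in the order asked, and still so for the second after the job is handed in, with the robot touching nothing.
It also fails if it takes over 58 s, if anything falls off the work surface, if the arm or the gripper's body presses on something with over 40 N, if the wrist force passes 120 N, or if a joint passes its speed limit or range.

## Working session

There is one attempt and no reset: what is moved stays moved. The work goes in short steps, Python scripts to look and compute and a tool call to move; the robot and the scene stay as the last step left them, time stands still between calls to the robot, and variables do not carry over. Pictures are saved under pics/ and viewed, and the job is handed in when it is done.

Besides the shell and the picture viewer there is one more tool, called after "Call:" as name(argument=value, ...) on one line, values as JSON. move_arm: Moves the arm, as the interface text tells. Shift numbers are shares of 200 mm and turn numbers shares of 45 degrees, none past 1 either way. Its arguments: {"type":"object","properties":{"claw":{"type":"array","items":{"type":"number"}},"dp":{"type":"array","items":{"type":"array","items":{"type":"number"}}},"turn":{"type":"array","items":{"type":"array","items":{"type":"number"}}},"grip_force":{"type":"number"}},"required":["claw","dp","turn"]}

```bash
mkdir -p pics
python3 - <<'E'
from workcell import manip, cams
import cv2
for n in ["scene","top"]:
    im=cams.camera(n); cv2.imwrite(f"pics/{n}0.png",im[:,:,::-1])
    i=cams.camera_info(n); print(n,i["fx"],i["fy"],i["cx"],i["cy"]); print(i["pose"])
o=manip.get_obs(); print(o); print(manip.grip_depth)
E
```

```text
scene 425.25868871525245 425.25868871525245 318.934793373404 211.54890920859958
[[-0.25362183  0.54619932 -0.7983372   1.42621897]
 [ 0.96714338  0.1281729  -0.21955725  0.23112438]
 [-0.01759683 -0.82779105 -0.5607605   0.7275366 ]
 [ 0.          0.          0.          1.        ]]
top 450.7133562870075 450.7133562870075 318.38369885245777 209.69131966085217
[[-0.02859784 -0.98761444  0.15427207  0.35314455]
 [-0.99951985  0.02641175 -0.01620175 -0.0027887 ]
 [ 0.01192649 -0.15466133 -0.98789556  1.19352102]
 [ 0.          0.          0.          1.        ]]
{'clock': 0.1, 'joint_pos': array([-1.12757046,  0.33278641, -0.06470114,  1.46084183,  0.02154625,
        1.34991285, -0.08848184]), 'joint_velocities': array([-9.32224071e-04, -2.33980904e-03, -6.56932646e-05, -5.01420903e-03,
       -3.07093768e-03, -7.25987256e-04,  7.71626041e-04]), 'tau': array([ 8.04163501e-04, -6.26742768e+01,  4.87428834e-02, -3.92423308e+01,
        1.63411733e-02,  7.09320389e-03, -5.80450205e-05]), 'position': array([0.28056125, 0.55811465, 0.23061679]), 'ee_rot': array([ 8.51215820e-01,  5.24815428e-01, -5.33527785e-04,  3.31614562e-04]), 'ft_force': array([ 0.3839677 ,  0.41728258, -0.21991628]), 'torque': array([-0.01076074, -0.0022722 , -0.04022641]), 'grip_width': 0.9952311722074337}
0.0187
```

View pics/scene0.png

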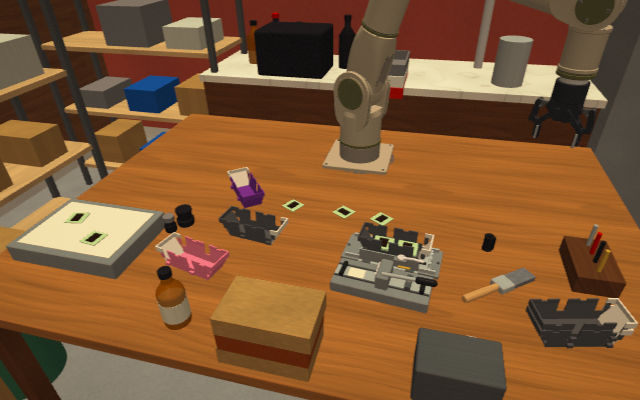

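View pics/top0.png

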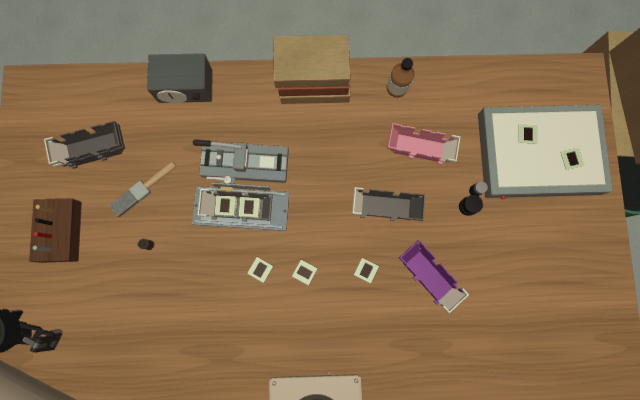

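The single charcoal tray is at about (390,205) in the top view. The loaded tray on the cutter is at about (240,207), white end to the left (+y world). I'll zoom in on both.

Run:
```python
import cv2,numpy as np
t=cv2.imread("pics/top0.png"); s=cv2.imread("pics/scene0.png")
a=cv2.resize(t[125:245,180:300],None,fx=5,fy=5,interpolation=cv2.INTER_CUBIC)
cv2.imwrite("pics/z1.png",a)
a=cv2.resize(t[175:235,340:440],None,fx=8,fy=8,interpolation=cv2.INTER_CUBIC)
cv2.imwrite("pics/z2.png",a)
a=cv2.resize(s[195:315,210:450],None,fx=3.3,fy=3.3,interpolation=cv2.INTER_CUBIC)
cv2.imwrite("pics/z3.png",a)
```

```text
(no output)
```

View pics/z1.png

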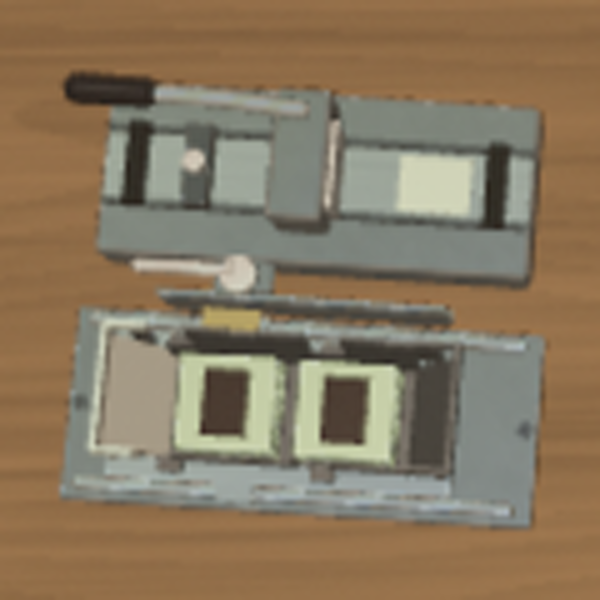

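View pics/z2.png

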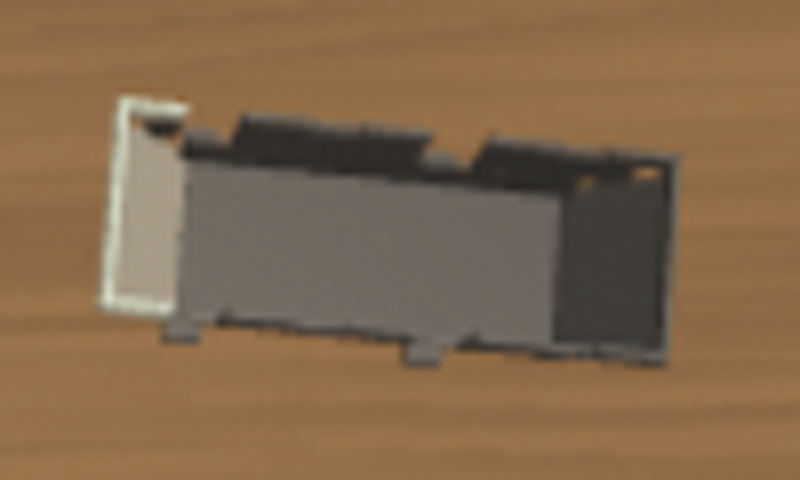

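View pics/z3.png

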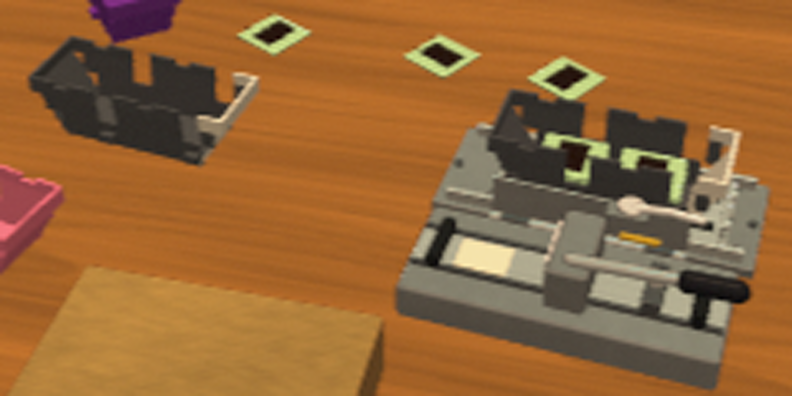

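```bash
cat > h.py <<'E'
import numpy as np,cv2
from workcell import manip,cams
def ray(n,px,z):
    i=cams.camera_info(n);P=i["pose"]
    d=P[:3,:3]@np.array([(px[0]-i["cx"])/i["fx"],(px[1]-i["cy"])/i["fy"],1])
    o=P[:3,3]; return o+d*(z-o[2])/d[2]
def proj(n,p):
    i=cams.camera_info(n);P=i["pose"]
    c=P[:3,:3].T@(np.asarray(p)-P[:3,3]); return np.array([i["fx"]*c[0]/c[2]+i["cx"],i["fy"]*c[1]/c[2]+i["cy"]])
def uz(d,f,off): return [(d[0]+.5)/f-.5+off[0],(d[1]+.5)/f-.5+off[1]]
E
python3 - <<'E'
from h import *
def rep(name,c,f,off,z):
    p=[ray("top",uz(d,f,off),z) for d in c]
    # order: +y/+x , +y/-x, -y/+x, -y/-x
    p=np.array(p)[:,:2]
    u=(p[0]+p[1]-p[2]-p[3]); yaw=np.arctan2(-u[0],u[1])
    print(name,np.round(p,4).tolist(),"c",p.mean(0).round(4),"L",np.linalg.norm(u)/2,"W",np.linalg.norm(p[0]+p[2]-p[1]-p[3])/2,"yaw",np.degrees(yaw))
    v=(p[0]+p[2]-p[1]-p[3]); print(" yaw from width",np.degrees(np.arctan2(v[1],v[0])))
    return p.mean(0),yaw
rep("empty",[(118,97),(101,312),(680,155),(667,365)],8,(340,175),.056)
rep("lower",[(98,320),(88,456),(462,346),(452,478)],5,(180,125),.070)
for z in (.01,.014): rep("bed",[(78,307),(60,498),(545,337),(530,526)],5,(180,125),z)
rep("head",[(108,92),(97,255),(543,110),(530,285)],5,(180,125),.05)
E
```

```text
empty [[0.5883, -0.1158], [0.5185, -0.1075], [0.5645, -0.2961], [0.4965, -0.2875]] c [ 0.542  -0.2017] L 0.1816151349453427 W 0.06942753013949297 yaw -7.228741441869704
 yaw from width -6.9896748583828225
lower [[0.5907, 0.2791], [0.5212, 0.2833], [0.5725, 0.0951], [0.5051, 0.101]] c [0.5474 0.1896] L 0.18395296056569135 W 0.06861329592351897 yaw -5.353220235604646
 yaw from width -4.190398176518665
bed [[0.6108, 0.3049], [0.5082, 0.313], [0.5879, 0.056], [0.4866, 0.0658]] c [0.5484 0.1849] L 0.24906594546330624 W 0.10233525249380301 yaw -5.11983712063636
 yaw from width -4.999391132592488
bed [[0.6099, 0.3039], [0.5077, 0.3119], [0.5871, 0.0558], [0.4862, 0.0655]] c [0.5477 0.1843] L 0.24822416592350635 W 0.10198938537178726 yaw -5.119837120636346
 yaw from width -4.99939113259251
head [[0.7168, 0.2804], [0.6293, 0.2851], [0.7013, 0.0528], [0.6076, 0.0613]] c [0.6638 0.1699] L 0.22646121067344355 W 0.09078348540890945 yaw -4.706239739378108
 yaw from width -4.14336902027923
```

```bash
cat >> h.py <<'E'
from scipy.spatial.transform import Rotation as R
def state():
    o=manip.get_obs();r=R.from_quat(o["ee_rot"]);x=r.apply([1,0,0]);z=r.apply([0,0,1])
    print("t",round(o["clock"],2),"p",o["position"].round(4),"yaw",round(np.degrees(np.arctan2(x[1],x[0])),2),"z",z.round(4),"F",o["ft_force"].round(2),"T",o["torque"].round(2),"w",round(o["grip_width"],3),"q",o["joint_pos"].round(2))
    return o,r
def to(p,yaw=None):
    o,r=state(); d=r.inv().apply(np.asarray(p)-o["position"])/.2
    print("shift fr",d.round(4))
    if yaw is not None:
        y=np.radians(yaw); c,s=np.cos(y),np.sin(y)
        Rt=R.from_matrix(np.array([[c,s,0],[s,-c,0],[0,0,-1]]).T)
        print("turn fr",((r.inv()*Rt).as_rotvec()/np.radians(45)).round(4))
E
python3 -c "
from h import *
to([.542,-.2017,.15],-7.1)"
```

```text
t 0.1 p [0.2806 0.5581 0.2306] yaw 63.31 z [-6.0e-04 -1.1e-03 -1.0e+00] F [ 0.38  0.42 -0.22] T [-0.01 -0.   -0.04] w 0.995 q [-1.13  0.33 -0.06  1.46  0.02  1.35 -0.09]
shift fr [-2.8067  2.8742  0.4066]
turn fr [1.0000e-03 1.4000e-03 1.5647e+00]
```

Call:
move_arm(claw=[1, 1, 1, 1, 1, 1, 1, 1], dp=[[-0.117, 0.12, 0.017], [-0.117, 0.12, 0.017], [-0.117, 0.12, 0.017], [-0.117, 0.12, 0.017], [-0.117, 0.12, 0.017], [-0.117, 0.12, 0.017], [-0.117, 0.12, 0.017], [-0.117, 0.12, 0.017]], turn=[[0, 0, 0], [0, 0, 0], [0, 0, 0], [0, 0, 0], [0, 0, 0], [0, 0, 0], [0, 0, 0], [0, 0, 0]])

```text
clock: 0.77
position: [0.3683, 0.3032, 0.2037]
ee_rot: [0.851, 0.525, -0.0, -0.0]
ft_force: [1.2, 0.3, 0.4]
grip_width: 1.005
```

Call:
move_arm(claw=[1, 1, 1, 1, 1, 1, 1, 1], dp=[[-0.117, 0.12, 0.017], [-0.117, 0.12, 0.017], [-0.117, 0.12, 0.017], [-0.117, 0.12, 0.017], [-0.117, 0.12, 0.017], [-0.117, 0.12, 0.017], [-0.117, 0.12, 0.017], [-0.117, 0.12, 0.017]], turn=[[0, 0, 0], [0, 0, 0], [0, 0, 0], [0, 0, 0], [0, 0, 0], [0, 0, 0], [0, 0, 0], [0, 0, 0]])

```text
clock: 1.43
position: [0.4557, 0.0498, 0.1767]
ee_rot: [0.851, 0.525, 0.0, -0.0]
ft_force: [0.9, 1.3, 0.2]
grip_width: 0.999
```

```bash
python3 -c "
from h import *
to([.542,-.2017,.15],-7.1)"
```

```text
t 1.43 p [0.4557 0.0498 0.1767] yaw 63.31 z [-1.e-04  2.e-04 -1.e+00] F [0.91 1.29 0.22] T [ 0.03 -0.03 -0.01] w 0.999 q [-0.58 -0.01  0.37  1.97  0.    1.18  0.9 ]
shift fr [-0.9294  0.9504  0.133 ]
turn fr [-3.0000e-04 -0.0000e+00  1.5647e+00]
```

Call:
move_arm(claw=[1, 1, 1, 1, 1, 1, 1, 1], dp=[[-0.116, 0.119, 0.016], [-0.116, 0.119, 0.016], [-0.116, 0.119, 0.016], [-0.116, 0.119, 0.016], [-0.116, 0.119, 0.016], [-0.116, 0.119, 0.016], [-0.116, 0.119, 0.016], [-0.116, 0.119, 0.016]], turn=[[0, 0, 0], [0, 0, 0], [0, 0, 0], [0, 0, 0], [0, 0, 0], [0, 0, 0], [0, 0, 0], [0, 0, 0]])

```text
clock: 2.1
position: [0.5426, -0.2013, 0.1509]
ee_rot: [0.851, 0.525, -0.0, -0.0]
ft_force: [-0.5, -0.7, 0.1]
grip_width: 1.002
```

Call:
move_arm(claw=[1, 1, 1, 1, 1, 1, 1, 1], dp=[[0, 0, 0], [0, 0, 0], [0, 0, 0], [0, 0, 0], [0, 0, 0], [0, 0, 0], [0, 0, 0], [0, 0, 0]], turn=[[0, 0, 0.156], [0, 0, 0.156], [0, 0, 0.156], [0, 0, 0.156], [0, 0, 0.156], [0, 0, 0.156], [0, 0, 0.156], [0, 0, 0.156]])

```text
clock: 2.77
position: [0.5422, -0.1997, 0.151]
ee_rot: [0.998, 0.059, -0.0, -0.0]
ft_force: [-0.5, -0.3, 0.0]
grip_width: 0.999
```

Call:
move_arm(claw=[1, 1, 1], dp=[[0, 0, 0], [0, 0, 0], [0, 0, 0]], turn=[[0, 0, 0.156], [0, 0, 0.156], [0, 0, 0]])

```text
clock: 3.02
position: [0.5422, -0.1996, 0.1509]
ee_rot: [0.998, -0.063, -0.0, -0.0]
ft_force: [-0.1, 0.5, 0.1]
grip_width: 1.002
```

Run:
```python
from h import *
to([.542,-.2017,.15],-7.1)
s=cams.camera("scene"); t=cams.camera("top")
cv2.imwrite("pics/s1.png",cv2.resize(s[170:290,190:350],None,fx=5,fy=5,interpolation=cv2.INTER_CUBIC)[:,:,::-1])
cv2.imwrite("pics/t1.png",cv2.resize(t[125:245,330:450],None,fx=5,fy=5,interpolation=cv2.INTER_CUBIC)[:,:,::-1])
```

```text
t 3.02 p [ 0.5422 -0.1996  0.1509] yaw -7.21 z [-8.e-04  1.e-04 -1.e+00] F [-0.12  0.52  0.13] T [ 0.01 -0.02 -0.03] w 1.002 q [-0.39  0.36  0.81  1.73 -0.28  1.17  0.38]
shift fr [0.0002 0.0105 0.0045]
turn fr [ 0.      0.001  -0.0024]
```

View pics/s1.png

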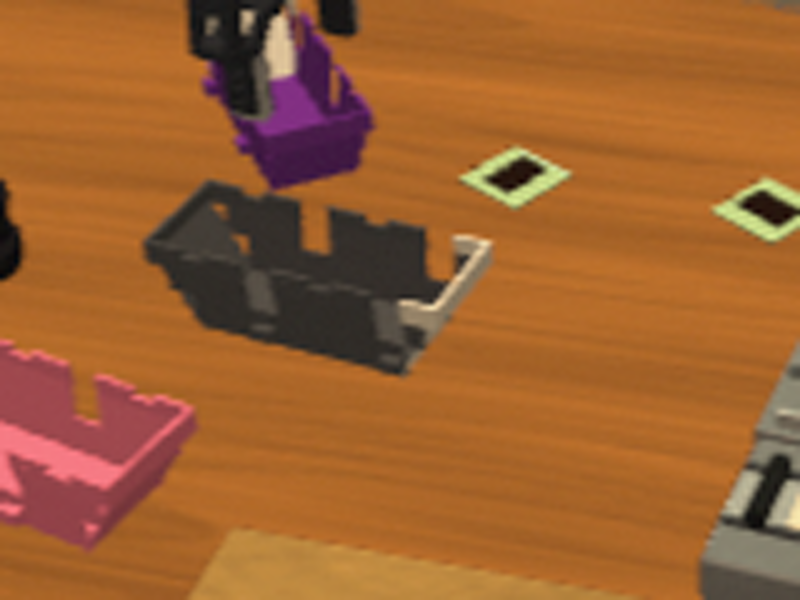

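View pics/t1.png

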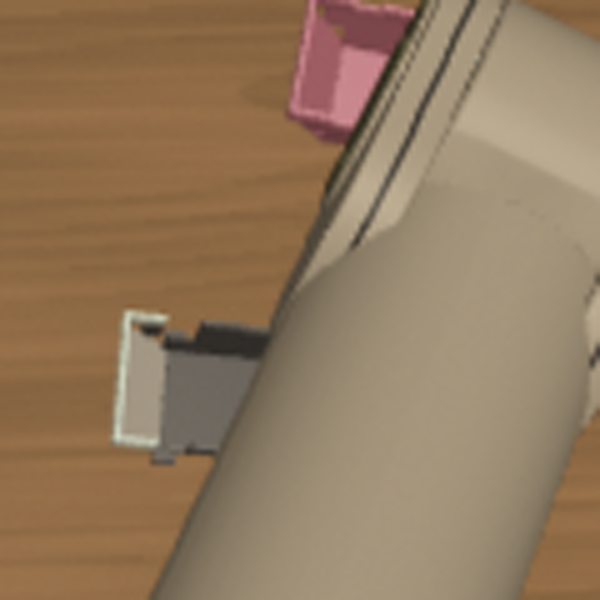

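Run:
```python
from h import *
p=np.array([ray("scene",uz(d,5,(190,170)),.056) for d in [(433,312),(491,242),(145,243),(209,180)]])[:,:2]
print(p.round(4),p.mean(0))
u=p[0]+p[1]-p[2]-p[3]; print(np.degrees(np.arctan2(-u[0],u[1])),np.linalg.norm(u)/2,np.linalg.norm(p[0]+p[2]-p[1]-p[3])/2)
# lower in z3: f3.3 off(210,195)
p=np.array([ray("scene",uz(d,3.3,(210,195)),.070) for d in [(707,185),(740,131),(490,153),(512,92)]])[:,:2]
print(p.round(4),p.mean(0))
u=p[0]+p[1]-p[2]-p[3]; print(np.degrees(np.arctan2(-u[0],u[1])),np.linalg.norm(u)/2,np.linalg.norm(p[0]+p[2]-p[1]-p[3])/2)
```

```text
[[ 0.5889 -0.1172]
 [ 0.5205 -0.1075]
 [ 0.5656 -0.2944]
 [ 0.4984 -0.2864]] [ 0.54335838 -0.20136585]
-7.285461244283813 0.17952799997257207 0.06837406021588041
[[0.5951 0.2629]
 [0.5232 0.2837]
 [0.5945 0.1022]
 [0.5125 0.1051]] [0.55633046 0.18846137]
-1.9004151728638152 0.16971933837981287 0.07790199419073633
```

Call:
move_arm(claw=[1, 1, 1, 1, 1, 1, 1, 1], dp=[[0, 0.01, 0.1], [0, 0, 0.1], [0, 0, 0.1], [0, 0, 0.1], [0, 0, 0.1], [0, 0, 0.07], [0, 0, 0.05], [0, 0, 0]], turn=[[0, 0, 0], [0, 0, 0], [0, 0, 0], [0, 0, 0], [0, 0, 0], [0, 0, 0], [0, 0, 0], [0, 0, 0]])

```text
clock: 3.78
position: [0.5411, -0.2015, 0.0255]
ee_rot: [0.998, -0.059, -0.001, -0.0]
ft_force: [-0.3, 0.0, 1.1]
grip_width: 1.002
```

Run:
```python
from h import *
to([.5427,-.2015,.026],-7.2)
s=cams.camera("scene")
cv2.imwrite("pics/s2.png",cv2.resize(s[170:290,190:350],None,fx=5,fy=5,interpolation=cv2.INTER_CUBIC)[:,:,::-1])
```

```text
t 3.78 p [ 0.5411 -0.2015  0.0255] yaw -6.79 z [-2.7e-03  6.0e-04 -1.0e+00] F [-0.31  0.    1.15] T [ 0.03  0.07 -0.04] w 1.002 q [-0.3   0.53  0.72  1.82 -0.42  0.95  0.48]
shift fr [ 0.0079 -0.0009 -0.0025]
turn fr [-0.0003  0.0035  0.0091]
```

View pics/s2.png

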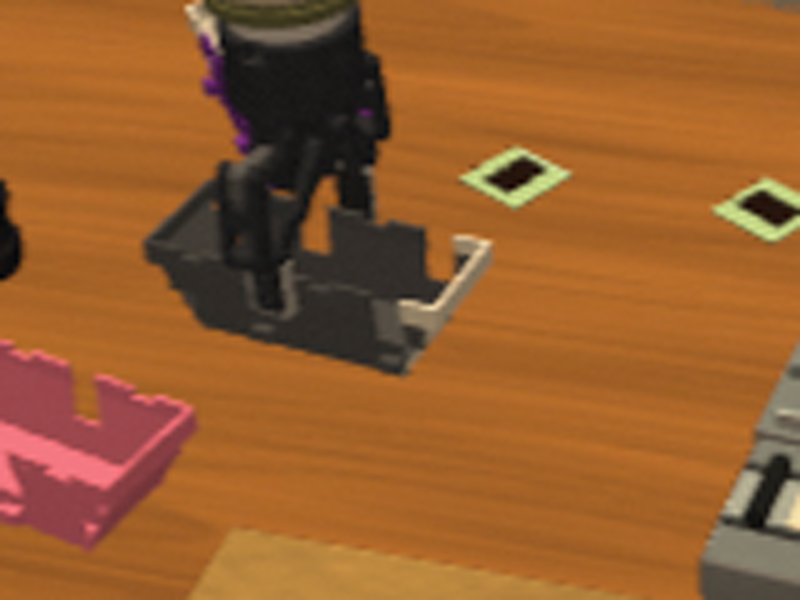

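Run:
```python
from h import *
c,s=np.cos(np.radians(-6.8)),np.sin(np.radians(-6.8))
for z in (.0255,.035,.045):
  for k in (.0425,.05): 
    q=proj("scene",[.5411+k*c,-.2015+k*s,z]); print(z,k,(q-[190,170])*5)
```

```text
0.0255 0.0425 [284.15137661 325.96044067]
0.0255 0.05 [277.30971658 333.81460319]
0.035 0.0425 [282.18481798 312.0569935 ]
0.035 0.05 [275.30168973 319.8780635 ]
0.045 0.0425 [280.0951031  297.28283938]
0.045 0.05 [273.16780898 305.06804559]
```

Call:
move_arm(claw=[1, 1, 0.6, 0.6, 0.6, 0.6, 0.6, 0.6], dp=[[0.008, 0, 0.025], [0, 0, 0], [0, 0, 0], [0, 0, 0], [0, 0, 0], [0, 0, 0], [0, 0, 0], [0, 0, 0]], turn=[[0, 0.003, 0.009], [0, 0, 0], [0, 0, 0], [0, 0, 0], [0, 0, 0], [0, 0, 0], [0, 0, 0], [0, 0, 0]], grip_force=40)

```text
clock: 4.5
position: [0.5444, -0.2022, 0.0231]
ee_rot: [0.998, -0.064, 0.002, 0.0]
ft_force: [-0.8, 0.1, 7.2]
grip_width: 0.787
```

Run:
```python
from h import *
to([.5427,-.2015,.026],-7.2)
s=cams.camera("scene")
cv2.imwrite("pics/s3.png",cv2.resize(s[170:290,190:350],None,fx=5,fy=5,interpolation=cv2.INTER_CUBIC)[:,:,::-1])
```

```text
t 4.5 p [ 0.5444 -0.2022  0.0231] yaw -7.29 z [ 3.8e-03 -3.0e-04 -1.0e+00] F [-0.78  0.11  7.25] T [ 0.04 -0.01 -0.02] w 0.787 q [-0.3   0.53  0.72  1.82 -0.43  0.94  0.48]
shift fr [-0.0089 -0.0023 -0.0148]
turn fr [-0.0002 -0.0049 -0.0019]
```

View pics/s3.png

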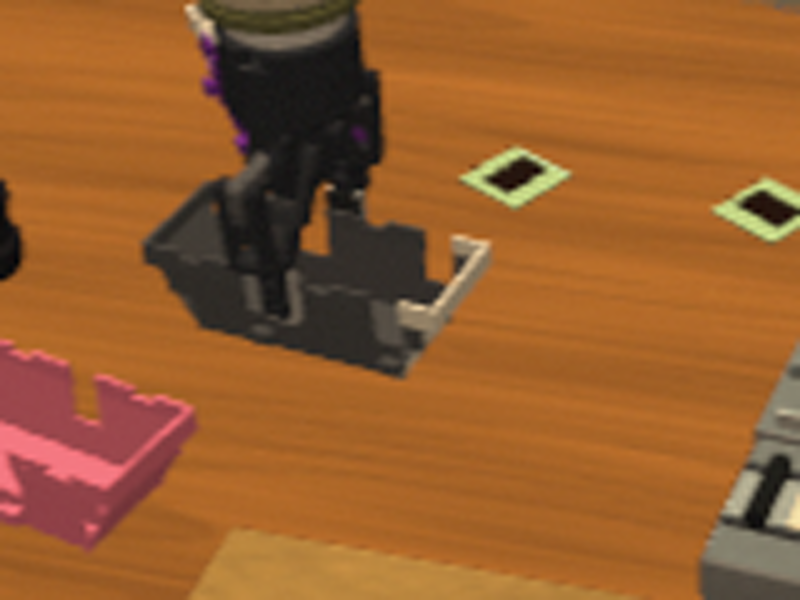

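Call:
move_arm(claw=[0.6, 0.6, 0.6, 0.6, 0.6, 0.6, 0.6, 0.6], dp=[[0, 0, -0.02], [0, 0, -0.05], [0, 0, -0.1], [0, 0, -0.12], [0, 0, -0.12], [0, 0, -0.12], [0, 0, -0.12], [0, 0, 0]], turn=[[0, 0, 0], [0, 0, 0], [0, 0, 0], [0, 0, 0], [0, 0, 0], [0, 0, 0], [0, 0, 0], [0, 0, 0]])

```text
clock: 5.22
position: [0.5452, -0.2032, 0.1574]
ee_rot: [0.998, -0.064, 0.004, 0.0]
ft_force: [1.5, -0.8, -1.5]
grip_width: 0.789
```

Run:
```python
from h import *
to([.5475,.0,.16],-7.2)
s=cams.camera("scene")
cv2.imwrite("pics/s4.png",cv2.resize(s[130:250,190:350],None,fx=5,fy=5,interpolation=cv2.INTER_CUBIC)[:,:,::-1])
```

```text
t 5.22 p [ 0.5452 -0.2032  0.1574] yaw -7.33 z [ 0.0085 -0.0012 -1.    ] F [ 1.45 -0.78 -1.48] T [-0.04 -0.06  0.02] w 0.789 q [-0.39  0.36  0.82  1.72 -0.28  1.18  0.38]
shift fr [-0.1181 -1.0093 -0.0143]
turn fr [ 0.0002 -0.011  -0.003 ]
```

View pics/s4.png

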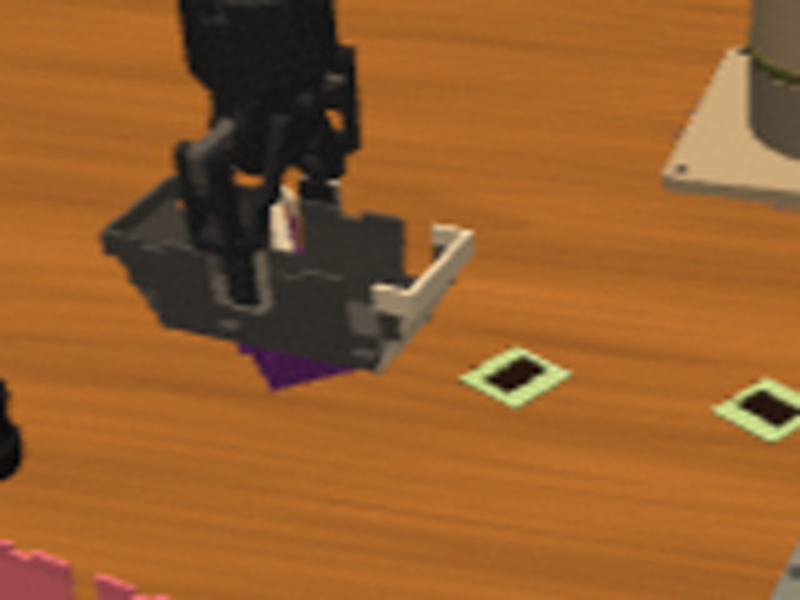

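Call:
move_arm(claw=[0.6, 0.6, 0.6, 0.6, 0.6, 0.6, 0.6, 0.6], dp=[[-0.015, -0.07, -0.02], [-0.015, -0.14, 0], [-0.015, -0.14, 0], [-0.015, -0.15, 0], [-0.015, -0.15, 0], [-0.015, -0.14, 0], [-0.015, -0.12, 0], [-0.01, -0.06, 0]], turn=[[0, 0, -0.05], [0, 0, 0], [0, 0, 0], [0, 0, 0], [0, 0, 0], [0, 0, 0], [0, 0, 0], [0, 0, 0]])

```text
clock: 5.93
position: [0.5373, -0.0029, 0.1553]
ee_rot: [0.999, -0.042, 0.0, -0.0]
ft_force: [-0.0, -0.4, -1.8]
grip_width: 0.786
```

Call:
move_arm(claw=[0.6, 0.6, 0.6, 0.6, 0.6, 0.6, 0.6, 0.6], dp=[[0, 0, 0], [0, 0, 0], [0, 0, 0], [0, 0, 0], [0, 0, 0], [0, 0, 0], [0, 0, 0], [0, 0, 0]], turn=[[0, 0, -0.07], [0, 0, -0.12], [0, 0, -0.15], [0, 0, -0.15], [0, 0, -0.15], [0, 0, -0.15], [0, 0, -0.15], [0, 0, -0.15]])

```text
clock: 6.6
position: [0.5373, -0.0068, 0.1554]
ee_rot: [0.926, 0.377, 0.0, 0.0]
ft_force: [0.2, 0.2, -1.9]
grip_width: 0.79
```

Call:
move_arm(claw=[0.6, 0.6, 0.6, 0.6, 0.6, 0.6, 0.6, 0.6], dp=[[0, 0, 0], [0, 0, 0], [0, 0, 0], [0, 0, 0], [0, 0, 0], [0, 0, 0], [0, 0, 0], [0, 0, 0]], turn=[[0, 0, -0.15], [0, 0, -0.15], [0, 0, -0.15], [0, 0, -0.15], [0, 0, -0.15], [0, 0, -0.15], [0, 0, -0.15], [0, 0, -0.15]])

```text
clock: 7.27
position: [0.5373, -0.0068, 0.1553]
ee_rot: [0.654, 0.757, -0.0, 0.0]
ft_force: [0.9, 0.6, -2.0]
grip_width: 0.788
```

Run:
```python
from h import *
to([.5475,.1895,.17],174.9)
```

```text
t 7.27 p [ 0.5373 -0.0068  0.1553] yaw 98.33 z [ 5.e-04 -6.e-04 -1.e+00] F [ 0.88  0.63 -2.  ] T [-0.01 -0.03  0.02] w 0.788 q [-0.53  0.21  0.52  1.82 -0.11  1.15  1.74]
shift fr [ 0.9639  0.1926 -0.0739]
turn fr [-1.0000e-04  1.1000e-03 -1.7015e+00]
```

Call:
move_arm(claw=[0.6, 0.6, 0.6, 0.6, 0.6, 0.6, 0.6, 0.6], dp=[[0.07, 0.02, -0.01], [0.13, 0.025, -0.01], [0.14, 0.03, -0.01], [0.14, 0.03, -0.01], [0.14, 0.03, -0.01], [0.14, 0.03, -0.01], [0.13, 0.025, -0.01], [0.07, 0.01, 0]], turn=[[0, 0, 0], [0, 0, 0], [0, 0, 0], [0, 0, 0], [0, 0, 0], [0, 0, 0], [0, 0, 0], [0, 0, 0]])

```text
clock: 7.93
position: [0.5501, 0.1927, 0.1695]
ee_rot: [0.655, 0.756, 0.0, 0.0]
ft_force: [-1.3, -0.0, -0.8]
grip_width: 0.788
```

Call:
move_arm(claw=[0.6, 0.6, 0.6, 0.6, 0.6, 0.6, 0.6, 0.6], dp=[[0, 0, 0], [0, 0, 0], [0, 0, 0], [0, 0, 0], [0, 0, 0], [0, 0, 0], [0, 0, 0], [0, 0, 0]], turn=[[0, 0, -0.1], [0, 0, -0.15], [0, 0, -0.15], [0, 0, -0.15], [0, 0, -0.15], [0, 0, -0.15], [0, 0, -0.15], [0, 0, -0.15]])

```text
clock: 8.6
position: [0.5506, 0.1878, 0.1694]
ee_rot: [0.258, 0.966, -0.001, 0.001]
ft_force: [-0.3, 0.4, -1.7]
grip_width: 0.79
```

Run:
```python
from h import *
to([.5475,.1895,.17],174.9)
```

```text
t 8.6 p [0.5506 0.1878 0.1694] yaw 150.04 z [ 0.001  -0.0014 -1.    ] F [-0.26  0.39 -1.67] T [-0.    0.01 -0.03] w 0.79 q [-0.65  0.28  0.28  1.68 -0.08  1.2   2.28]
shift fr [ 0.0174 -0.0004 -0.0032]
turn fr [-0.0013  0.0017 -0.5524]
```

Call:
move_arm(claw=[0.6, 0.6, 0.6, 0.6, 0.6, 0.6], dp=[[0, 0, 0], [0, 0, 0], [0, 0, 0], [0, 0, 0], [0, 0, 0], [0, 0, 0]], turn=[[0, 0, -0.12], [0, 0, -0.12], [0, 0, -0.12], [0, 0, -0.11], [0, 0, -0.08], [0, 0, 0]])

```text
clock: 9.1
position: [0.55, 0.188, 0.1681]
ee_rot: [0.061, 0.998, -0.001, -0.001]
ft_force: [0.7, -0.6, -1.5]
grip_width: 0.787
```

Run:
```python
from h import *
to([.5475,.1895,.17],174.9)
```

```text
t 9.1 p [0.55   0.188  0.1681] yaw 172.99 z [-0.002  -0.0011 -1.    ] F [ 0.73 -0.56 -1.48] T [ 0.01 -0.01  0.01] w 0.787 q [-0.38  0.28 -0.04  1.66  0.01  1.2   2.6 ]
shift fr [ 0.0134  0.006  -0.0094]
turn fr [-0.0017 -0.0024 -0.0425]
```

Call:
move_arm(claw=[0.6, 0.6, 0.6, 0.6], dp=[[0, 0, 0], [0, 0, 0], [0, 0, 0], [0, 0, 0]], turn=[[0, 0, -0.04], [0, 0, -0.01], [0, 0, 0], [0, 0, 0]])

```text
clock: 9.43
position: [0.5507, 0.1876, 0.1684]
ee_rot: [0.043, 0.999, -0.001, -0.0]
ft_force: [-0.4, -0.8, -1.2]
grip_width: 0.788
```

Run:
```python
from h import *
to([.5475,.1895,.17],174.9)
```

```text
t 9.43 p [0.5507 0.1876 0.1684] yaw 175.05 z [-0.001  -0.0024 -1.    ] F [-0.38 -0.85 -1.24] T [ 0.   -0.01 -0.  ] w 0.788 q [-0.25  0.29 -0.19  1.65  0.06  1.21  2.6 ]
shift fr [ 0.0165  0.0079 -0.0082]
turn fr [-0.0031 -0.001   0.0032]
```

Run:
```python
from h import *
print(manip.get_obs()["joint_pos"][6])
s=cams.camera("scene");t=cams.camera("top")
cv2.imwrite("pics/s5.png",cv2.resize(s[150:310,310:470],None,fx=3.75,fy=3.75,interpolation=cv2.INTER_CUBIC)[:,:,::-1])
cv2.imwrite("pics/t5.png",cv2.resize(t[125:245,180:300],None,fx=5,fy=5,interpolation=cv2.INTER_CUBIC)[:,:,::-1])
```

```text
2.603015753591635
```

View pics/s5.png

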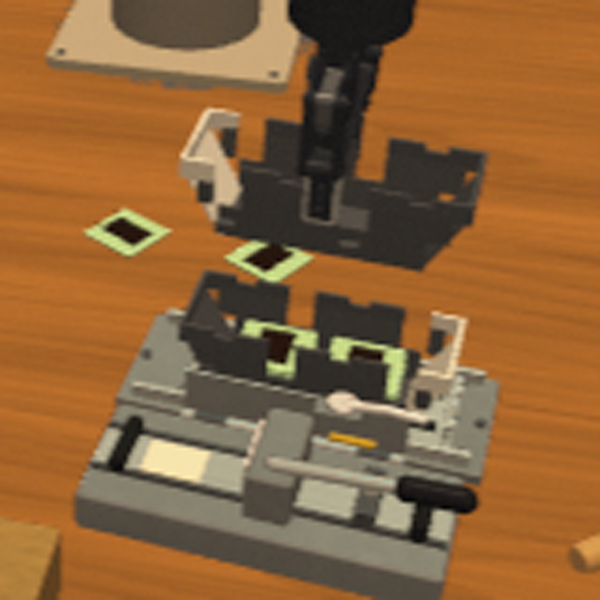

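View pics/t5.png

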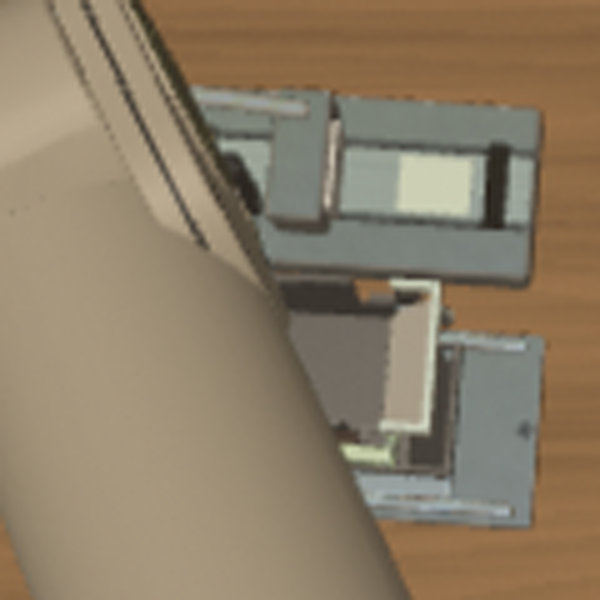

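Call:
move_arm(claw=[0.6, 0.6, 0.6, 0.6, 0.6, 0.6, 0.6, 0.6], dp=[[0, 0, 0], [0, 0, 0], [0, 0, 0], [0, 0, 0], [0, 0, 0], [0, 0, 0], [0, 0, 0], [0, 0, 0]], turn=[[0, 0, -0.02], [0, 0, -0.02], [0, 0, -0.02], [0, 0, -0.02], [0, 0, -0.02], [0, 0, -0.02], [0, 0, 0.04], [0, 0, 0.08]])

```text
clock: 10.2
position: [0.5506, 0.1885, 0.1685]
ee_rot: [0.043, 0.999, -0.001, -0.0]
ft_force: [0.1, -0.6, -2.4]
grip_width: 0.784
```

Run:
```python
from h import *
to([.5475,.1895,.13],174.9)
print(manip.get_obs()["joint_pos"][6])
```

```text
t 10.2 p [0.5506 0.1885 0.1685] yaw 175.1 z [-8.0e-04 -2.1e-03 -1.0e+00] F [ 0.06 -0.56 -2.36] T [ 0.02  0.02 -0.02] w 0.784 q [ 0.05  0.33 -0.55  1.64  0.18  1.23  2.51]
shift fr [0.0156 0.004  0.1925]
turn fr [-0.0028 -0.0008  0.0045]
2.5116258165125513
```

Run:
```python
from h import *
o=manip.get_obs()["position"]
z=.1684-.0231+.056
p=np.array([ray("top",uz(d,5,(180,125)),z) for d in [(441,281),(433,432)]])
print(p.round(4),np.linalg.norm(p[0]-p[1]))
e=p.mean(0)[:2]; y=np.radians(175.05); ty=np.array([-np.sin(y),np.cos(y)]) # tray +y
tcp=np.array([.5507,.1876])
d=e-tcp; print("along",d@ty,"(91 expected) side x",d@np.array([np.cos(y),np.sin(y)]))
# lower's charcoal end corners, same picture
p=np.array([ray("top",uz(d,5,(180,125)),.070) for d in [(462,346),(452,476)]])
print(p.round(4),np.linalg.norm(p[0]-p[1]), p.mean(0))
yl=np.radians(-5.1); print("lower centre from charcoal end", p.mean(0)[:2]+.091*np.array([-np.sin(yl),np.cos(yl)]))
```

```text
[[0.5768 0.0927 0.2013]
 [0.5083 0.0971 0.2013]] 0.06872825702635851
along 0.0930593466260618 (91 expected) side x 0.00012458115119665252
[[0.5725 0.0951 0.07  ]
 [0.5062 0.101  0.07  ]] 0.06658115729783622 [0.5393221  0.09805865 0.07      ]
lower centre from charcoal end [0.54741148 0.18869839]
```

Run:
```python
from h import *
to([.5482,.1965,.099],174.9)
```

```text
t 10.2 p [0.5506 0.1885 0.1685] yaw 175.1 z [-8.0e-04 -2.1e-03 -1.0e+00] F [ 0.06 -0.56 -2.36] T [ 0.02  0.02 -0.02] w 0.784 q [ 0.05  0.33 -0.55  1.64  0.18  1.23  2.51]
shift fr [0.015  0.0395 0.3474]
turn fr [-0.0028 -0.0008  0.0045]
```

Call:
move_arm(claw=[0.6, 0.6, 0.6, 0.6, 0.6, 0.6, 0.6, 0.6], dp=[[0.015, 0.04, 0.04], [0, 0, 0.06], [0, 0, 0.07], [0, 0, 0.07], [0, 0, 0.06], [0, 0, 0.04], [0, 0, 0], [0, 0, 0]], turn=[[-0.003, -0.001, 0.004], [0, 0, 0], [0, 0, 0], [0, 0, 0], [0, 0, 0], [0, 0, 0], [0, 0, 0], [0, 0, 0]])

```text
clock: 10.87
position: [0.5481, 0.1971, 0.1005]
ee_rot: [0.043, 0.999, 0.0, 0.0]
ft_force: [1.1, -0.8, -0.9]
grip_width: 0.786
```

Run:
```python
from h import *
to([.5482,.1965,.087],174.9)
s=cams.camera("scene")
cv2.imwrite("pics/s6.png",cv2.resize(s[190:290,320:450],None,fx=6,fy=6,interpolation=cv2.INTER_CUBIC)[:,:,::-1])
```

```text
t 10.87 p [0.5481 0.1971 0.1005] yaw 175.04 z [ 1.e-04  4.e-04 -1.e+00] F [ 1.06 -0.81 -0.94] T [ 0.04 -0.03  0.03] w 0.786 q [ 0.02  0.4  -0.54  1.71  0.23  1.1   2.46]
shift fr [-0.0007 -0.0031  0.0675]
turn fr [0.0005 0.0001 0.0032]
```

View pics/s6.png

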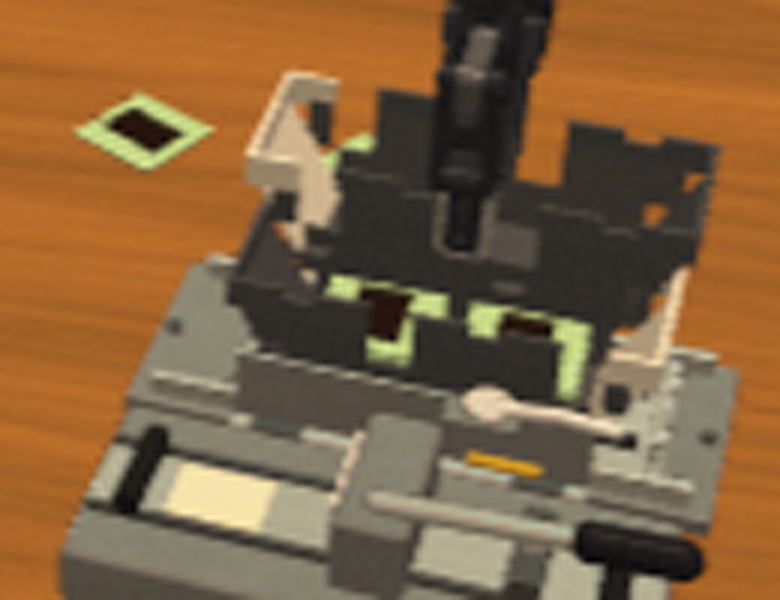

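Call:
move_arm(claw=[0.6, 0.6, 0.6, 0.6, 0.6], dp=[[0, -0.003, 0.015], [0, 0, 0.015], [0, 0, 0.015], [0, 0, 0.01], [0, 0, 0]], turn=[[0, 0, 0.003], [0, 0, 0], [0, 0, 0], [0, 0, 0], [0, 0, 0]])

```text
clock: 11.33
position: [0.5481, 0.1963, 0.0894]
ee_rot: [0.045, 0.999, 0.0, 0.0]
ft_force: [-0.5, 0.2, -1.1]
grip_width: 0.786
```

Call:
move_arm(claw=[0.6, 0.6], dp=[[0, 0, 0.005], [0, 0, 0]], turn=[[0, 0, 0], [0, 0, 0]])

```text
clock: 11.5
position: [0.5483, 0.1964, 0.0889]
ee_rot: [0.045, 0.999, 0.0, 0.0]
ft_force: [-0.8, -0.9, -1.3]
grip_width: 0.788
```

Run:
```python
from h import *
to([.5482,.1965,.087],174.9)
```

```text
t 11.5 p [0.5483 0.1964 0.0889] yaw 174.86 z [ 9.e-04  5.e-04 -1.e+00] F [-0.75 -0.95 -1.27] T [ 0.01  0.01 -0.01] w 0.788 q [ 0.02  0.41 -0.54  1.72  0.24  1.08  2.46]
shift fr [0.0006 0.0004 0.0093]
turn fr [ 0.0008  0.0011 -0.0008]
```

Call:
move_arm(claw=[0.6, 0.6], dp=[[0, 0, 0.005], [0, 0, 0]], turn=[[0, 0, 0], [0, 0, 0]])

```text
clock: 11.67
position: [0.5483, 0.1964, 0.0879]
ee_rot: [0.045, 0.999, 0.0, 0.0]
ft_force: [0.4, -0.5, -1.3]
grip_width: 0.787
```

Call:
move_arm(claw=[0.6, 0.6], dp=[[0, 0, 0.005], [0, 0, 0]], turn=[[0, 0, 0], [0, 0, 0]])

```text
clock: 11.83
position: [0.5485, 0.1965, 0.087]
ee_rot: [0.045, 0.999, 0.0, 0.001]
ft_force: [-0.5, 0.1, -0.7]
grip_width: 0.787
```

Call:
move_arm(claw=[0.6, 0.6], dp=[[0, 0, 0.005], [0, 0, 0]], turn=[[0, 0, 0], [0, 0, 0]])

```text
clock: 12.0
position: [0.5486, 0.1966, 0.0866]
ee_rot: [0.045, 0.999, 0.0, 0.001]
ft_force: [-1.6, -0.8, 5.1]
grip_width: 0.791
```

Call:
move_arm(claw=[0.6, 0.6, 0.6], dp=[[0, 0, -0.001], [0, -0.005, 0], [0, -0.005, 0]], turn=[[0, 0, 0], [0, 0, 0], [0, 0, 0]])

```text
clock: 12.25
position: [0.5485, 0.1956, 0.0868]
ee_rot: [0.044, 0.999, 0.001, 0.001]
ft_force: [-0.1, 4.0, 4.2]
grip_width: 0.784
```

Run:
```python
from h import *
to([.5482,.1965,.087],174.9)
```

```text
t 12.25 p [0.5485 0.1956 0.0868] yaw 174.9 z [ 0.0023  0.0022 -1.    ] F [-0.1   3.97  4.17] T [ 0.7   0.14 -0.1 ] w 0.784 q [ 0.02  0.41 -0.54  1.72  0.24  1.07  2.46]
shift fr [ 0.0019  0.0044 -0.001 ]
turn fr [0.0031 0.0027 0.0001]
```

Call:
move_arm(claw=[0.6, 0.6], dp=[[0, 0, -0.0035], [0, 0, 0]], turn=[[0, 0, 0], [0, 0, 0]])

```text
clock: 12.42
position: [0.5482, 0.1942, 0.0867]
ee_rot: [0.045, 0.999, 0.0, 0.0]
ft_force: [-0.1, 1.8, 1.2]
grip_width: 0.788
```

Call:
move_arm(claw=[0.6, 0.6], dp=[[0, -0.003, 0], [0, 0, 0]], turn=[[0, 0, 0], [0, 0, 0]])

```text
clock: 12.58
position: [0.5482, 0.1937, 0.0868]
ee_rot: [0.045, 0.999, 0.0, 0.0]
ft_force: [0.4, 1.9, 1.5]
grip_width: 0.792
```

Run:
```python
from h import *
to([.5482,.1965,.087],174.9)
```

```text
t 12.58 p [0.5482 0.1937 0.0868] yaw 174.85 z [ 9.e-04  5.e-04 -1.e+00] F [0.4  1.85 1.54] T [ 0.3  -0.01 -0.02] w 0.792 q [ 0.02  0.41 -0.54  1.72  0.24  1.07  2.46]
shift fr [ 0.001   0.0141 -0.0012]
turn fr [ 0.0008  0.0011 -0.001 ]
```

Call:
move_arm(claw=[0.6, 0.6, 0.6], dp=[[0, -0.003, 0], [0, -0.003, 0], [0, 0, 0]], turn=[[0, 0, 0], [0, 0, 0], [0, 0, 0]])

```text
clock: 12.83
position: [0.5478, 0.1919, 0.0864]
ee_rot: [0.045, 0.999, -0.0, 0.0]
ft_force: [-0.8, -0.6, -0.5]
grip_width: 0.786
```

Call:
move_arm(claw=[0.6, 0.6, 0.6], dp=[[0, -0.003, 0], [0, -0.003, 0], [0, 0, 0]], turn=[[0, 0, 0], [0, 0, 0], [0, 0, 0]])

```text
clock: 13.08
position: [0.5478, 0.191, 0.0866]
ee_rot: [0.045, 0.999, 0.0, 0.0]
ft_force: [0.4, -0.1, -1.6]
grip_width: 0.787
```

Call:
move_arm(claw=[0.6, 0.6, 0.6], dp=[[0, -0.003, 0], [0, -0.003, 0], [0, 0, 0]], turn=[[0, 0, 0], [0, 0, 0], [0, 0, 0]])

```text
clock: 13.33
position: [0.5478, 0.1901, 0.0868]
ee_rot: [0.045, 0.999, 0.0, 0.0]
ft_force: [-0.1, 0.3, -1.9]
grip_width: 0.792
```

Run:
```python
from h import *
to([.5482,.1965,.087],174.9)
```

```text
t 13.33 p [0.5478 0.1901 0.0868] yaw 174.86 z [ 8.e-04  5.e-04 -1.e+00] F [-0.06  0.25 -1.89] T [ 0.04  0.01 -0.04] w 0.792 q [ 0.03  0.41 -0.54  1.72  0.23  1.07  2.47]
shift fr [ 0.0007  0.0321 -0.001 ]
turn fr [ 0.0007  0.001  -0.0009]
```

Call:
move_arm(claw=[0.6, 0.6, 0.6], dp=[[0, 0.004, 0.005], [0, 0, 0.005], [0, 0, 0]], turn=[[0, 0, 0], [0, 0, 0], [0, 0, 0]])

```text
clock: 13.58
position: [0.5477, 0.1911, 0.0846]
ee_rot: [0.045, 0.999, 0.0, 0.0]
ft_force: [-0.4, 0.4, -1.2]
grip_width: 0.789
```

Run:
```python
from h import *
to([.5482,.191,.082],174.9)
```

```text
t 13.58 p [0.5477 0.1911 0.0846] yaw 174.87 z [ 6.e-04  5.e-04 -1.e+00] F [-0.4   0.44 -1.24] T [-0.03  0.02  0.01] w 0.789 q [ 0.03  0.41 -0.54  1.73  0.24  1.07  2.46]
shift fr [-0.0024 -0.0001  0.0128]
turn fr [ 0.0007  0.0007 -0.0006]
```

Call:
move_arm(claw=[0.6, 0.6, 0.6], dp=[[0, 0, 0.005], [0, 0, 0.004], [0, 0, 0]], turn=[[0, 0, 0], [0, 0, 0], [0, 0, 0]])

```text
clock: 13.83
position: [0.5478, 0.191, 0.0828]
ee_rot: [0.045, 0.999, 0.0, 0.0]
ft_force: [0.1, -0.5, -2.4]
grip_width: 0.789
```

Call:
move_arm(claw=[0.6, 0.6], dp=[[0, 0, 0.004], [0, 0, 0]], turn=[[0, 0, 0], [0, 0, 0]])

```text
clock: 14.0
position: [0.5478, 0.191, 0.0821]
ee_rot: [0.045, 0.999, 0.0, 0.0]
ft_force: [-0.4, 0.1, -1.8]
grip_width: 0.788
```

Call:
move_arm(claw=[0.6, 0.6], dp=[[0, 0, 0.004], [0, 0, 0]], turn=[[0, 0, 0], [0, 0, 0]])

```text
clock: 14.17
position: [0.5479, 0.1911, 0.0819]
ee_rot: [0.045, 0.999, 0.0, 0.001]
ft_force: [-2.2, -1.1, 3.1]
grip_width: 0.792
```

Run:
```python
from h import *
to([.5482,.191,.082],174.9)
s=cams.camera("scene")
cv2.imwrite("pics/s7.png",cv2.resize(s[190:290,320:450],None,fx=6,fy=6,interpolation=cv2.INTER_CUBIC)[:,:,::-1])
```

```text
t 14.17 p [0.5479 0.1911 0.0819] yaw 174.86 z [ 1.1e-03  5.0e-04 -1.0e+00] F [-2.17 -1.15  3.07] T [-0.2   0.48  0.04] w 0.792 q [ 0.03  0.42 -0.54  1.73  0.24  1.06  2.46]
shift fr [-0.0014 -0.0004 -0.0007]
turn fr [ 0.0007  0.0014 -0.0008]
```

View pics/s7.png

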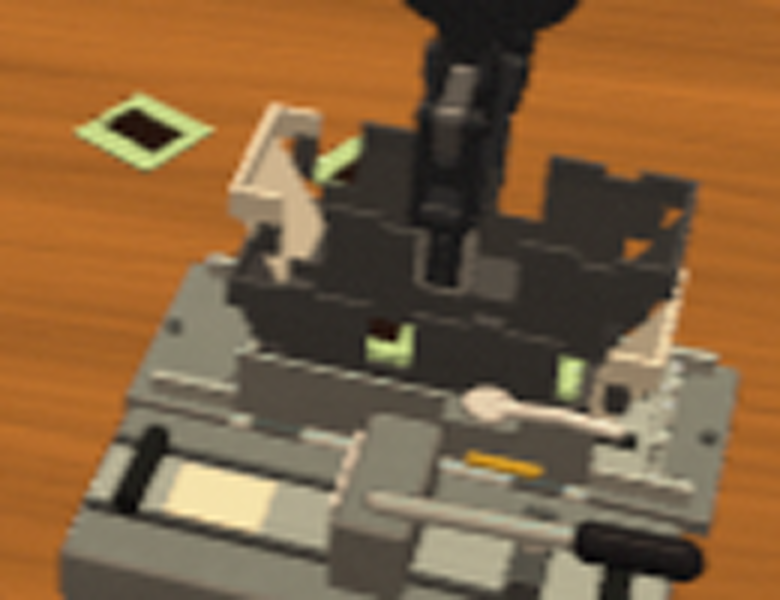

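Call:
move_arm(claw=[0.6, 0.84, 0.88, 0.92, 1, 1], dp=[[0, 0, -0.002], [0, 0, 0], [0, 0, 0], [0, 0, 0], [0, 0, 0], [0, 0, 0]], turn=[[0, 0, 0], [0, 0, 0], [0, 0, 0], [0, 0, 0], [0, 0, 0], [0, 0, 0]], grip_force=20)

```text
clock: 14.72
position: [0.5479, 0.1911, 0.0818]
ee_rot: [0.045, 0.999, 0.0, 0.001]
ft_force: [-0.0, 0.2, -0.0]
grip_width: 0.997
```

Run:
```python
from h import *
to([.5479,.191,.082],174.9)
s=cams.camera("scene")
cv2.imwrite("pics/s8.png",cv2.resize(s[190:290,320:450],None,fx=6,fy=6,interpolation=cv2.INTER_CUBIC)[:,:,::-1])
```

```text
t 14.72 p [0.5479 0.1911 0.0818] yaw 174.86 z [ 1.1e-03  6.0e-04 -1.0e+00] F [-0.01  0.17 -0.04] T [ 0.02  0.06 -0.04] w 0.997 q [ 0.03  0.42 -0.54  1.73  0.24  1.06  2.46]
shift fr [ 0.0001 -0.0003 -0.0009]
turn fr [ 0.0009  0.0013 -0.0009]
```

View pics/s8.png

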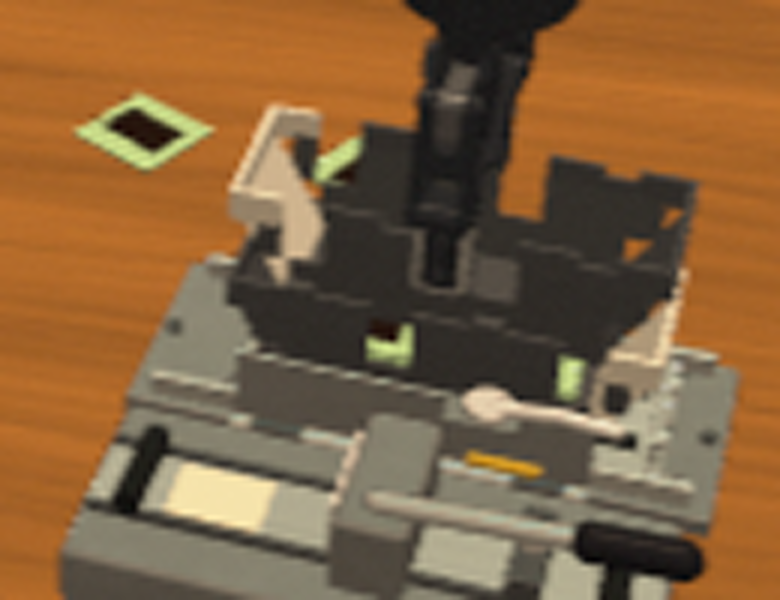

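Released, and the tray did not shift in the picture. Next: retreat straight up, slowly at first, then out of the top camera's view.

Call:
move_arm(claw=[1, 1, 1, 1, 1, 1, 1, 1], dp=[[0, 0, -0.02], [0, 0, -0.04], [0, 0, -0.07], [0, 0, -0.1], [0, 0, -0.12], [0, 0, -0.15], [0, 0, -0.15], [0, 0, -0.1]], turn=[[0, 0, 0], [0, 0, 0], [0, 0, 0], [0, 0, 0], [0, 0, 0], [0, 0, 0], [0, 0, 0], [0, 0, 0]])

```text
clock: 15.43
position: [0.5482, 0.1915, 0.2358]
ee_rot: [0.045, 0.999, 0.001, 0.002]
ft_force: [-0.2, 0.8, 0.4]
grip_width: 0.997
```

Call:
move_arm(claw=[1, 1, 1, 1, 1, 1, 1, 1], dp=[[0, -0.1, 0], [0, -0.18, 0], [0, -0.18, 0], [0, -0.18, 0], [0, -0.18, 0], [0, -0.18, 0], [0, -0.18, 0], [0, -0.1, 0]], turn=[[0, 0, 0.1], [0, 0, 0.1], [0, 0, 0.1], [0, 0, 0.1], [0, 0, 0.1], [0, 0, 0.1], [0, 0, 0.1], [0, 0, 0]])

```text
clock: 16.1
position: [0.456, -0.0485, 0.2325]
ee_rot: [0.318, 0.948, 0.0, 0.001]
ft_force: [0.3, -0.9, 0.7]
grip_width: 0.995
```

Run:
```python
from h import *
state()
s=cams.camera("scene");t=cams.camera("top")
cv2.imwrite("pics/s9.png",cv2.resize(s[190:290,320:450],None,fx=6,fy=6,interpolation=cv2.INTER_CUBIC)[:,:,::-1])
cv2.imwrite("pics/t9.png",cv2.resize(t[125:245,180:300],None,fx=5,fy=5,interpolation=cv2.INTER_CUBIC)[:,:,::-1])
cv2.imwrite("pics/t9f.png",t[:,:,::-1])
```

```text
t 16.1 p [ 0.456  -0.0485  0.2325] yaw 142.86 z [ 1.6e-03 -3.0e-04 -1.0e+00] F [ 0.26 -0.88  0.73] T [-0.07  0.01  0.04] w 0.995 q [ 0.38 -0.02 -0.36  1.86 -0.01  1.3   2.51]
```

View pics/s9.png

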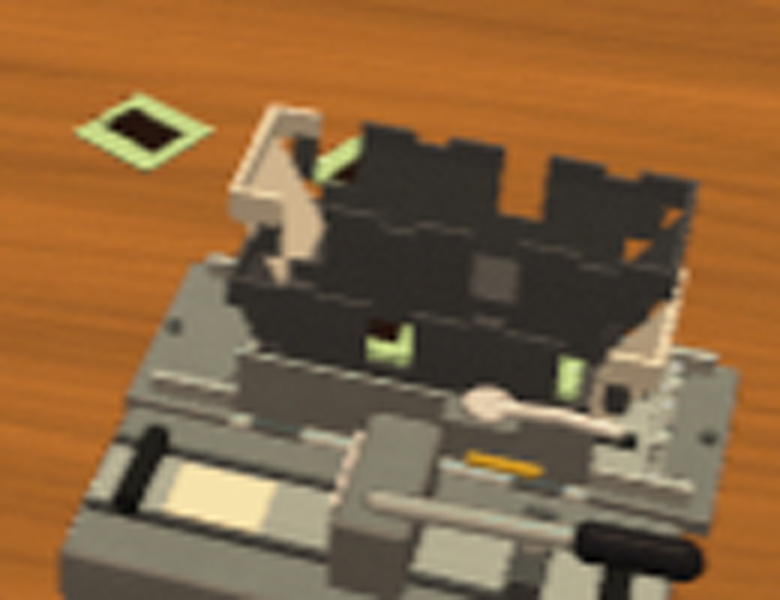

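View pics/t9.png

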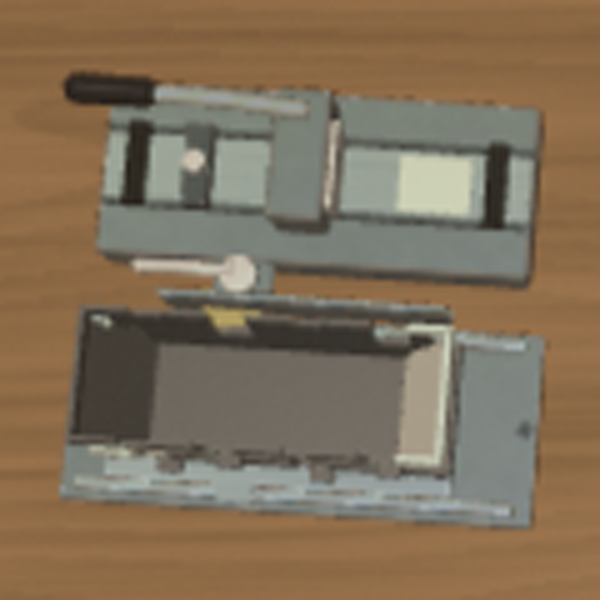

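View pics/t9f.png

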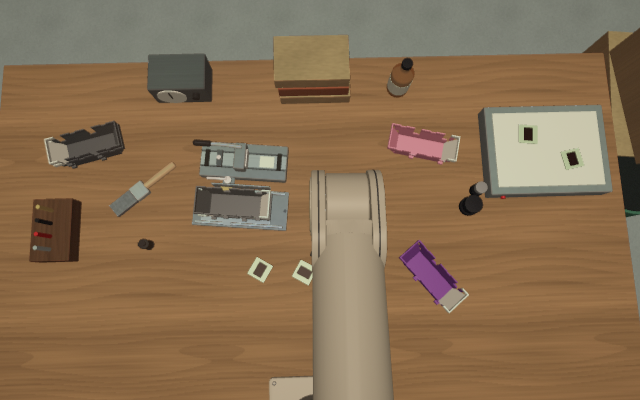

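Run:
```python
from h import *
a=cv2.imread("pics/z1.png",0).astype(np.float32);b=cv2.imread("pics/t9.png",0).astype(np.float32)
for n,(x0,x1,y0,y1) in {"lower-end":(440,500,395,500),"feet/lower rim below":(150,350,455,485),"bed":(470,560,330,530)}.items():
    A,B=a[y0:y1,x0:x1],b[y0:y1,x0:x1]; print(n,"px/5",cv2.phaseCorrelate(A,B,cv2.createHanningWindow(A.shape[::-1],cv2.CV_32F)))
s0=cv2.imread("pics/scene0.png")[190:290,320:450];s0=cv2.cvtColor(cv2.resize(s0,None,fx=6,fy=6,interpolation=cv2.INTER_CUBIC),cv2.COLOR_BGR2GRAY).astype(np.float32)
s9=cv2.imread("pics/s9.png",0).astype(np.float32)
for (x0,x1,y0,y1) in [(590,690,330,430),(340,430,315,375),(220,290,290,345)]:
    A,B=s0[y0:y1,x0:x1],s9[y0:y1,x0:x1]; print("scene/6",cv2.phaseCorrelate(A,B,cv2.createHanningWindow(A.shape[::-1],cv2.CV_32F)))
p=np.array([ray("top",uz(d,5,(180,125)),.115) for d in [(455,326),(447,469),(80,309),(67,440)]])[:,:2]
print(p.round(4),p.mean(0))
u=p[0]+p[1]-p[2]-p[3];print(np.linalg.norm(u)/2,np.linalg.norm(p[0]+p[2]-p[1]-p[3])/2)
```

```text
lower-end px/5 ((0.005872942090146438, 0.11850308064290971), 0.9711488664886098)
feet/lower rim below px/5 ((0.11843074484399096, 0.07141619137332711), 0.5793321855862935)
bed px/5 ((0.0010837428492322942, 0.00040476877202877404), 1.01225867123074)
scene/6 ((0.073531412625357, -0.07421599760019149), 1.0295813049316407)
scene/6 ((-0.03404612621202574, -0.03415842044614337), 1.0351205041673448)
scene/6 ((-0.14466165586367197, 0.014073919136741608), 0.938623434084433)
[[0.5737 0.0945]
 [0.5035 0.0992]
 [0.5869 0.2766]
 [0.5226 0.282 ]] [0.54666979 0.18808932]
0.18320518848048417 0.0674699957438531
```

```bash
python3 -c "
from workcell import manip
print(manip.hand_in())"
```

```text
the job is handed in; nothing more can be done
None
```

The empty tray is stacked on the loaded one, turned end for end, with its feet in the notches and the gripper clear. I handed the job in at about 16 s of the 58 s allowed.

**How it went:** I gripped the tray at mid length, lifted it, and set it on the lower tray's rims about 6 mm off. I then slid it lengthwise until the rim contact vanished, lowered it into the notches, let go and withdrew.

**Forces:** Readings came only at the end of each move, so brief peaks between them are not ruled out.
- The highest wrist force I saw while lowering was about 5 N (about 7 N with the tray's weight added).
- The highest lengthwise force while sliding was about 4 N, below the guide's roughly 7 N.

**Last checks:**
- **Feet home:** The tool height fell from 86.8 mm on the rims to 81.9 mm, a drop of 4.9 mm against the 5 mm notch depth.
- **Position:** From the top camera the upper tray's centre is within about 1 mm of the lower tray's, and the white ends are at opposite ends.
- **Level:** I checked this only indirectly. The tool stood within 0.1° of vertical when the tray seated, and the tray did not move when released.
- **Guide and lower tray:** Comparing pictures from before and after shows no shift that can be measured (under about 0.1 mm).
- **Everything else:** The final top view showed nothing else moved, but the arm hid the third slide mount.

**One irregularity:** While turning the tray, the last joint read 2.603 rad against its stated 2.6 limit for a moment. I moved it back to 2.51 before setting the tray down.

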